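# Stand the ticket post in its spring-plunger holder

## Task

Lift the ticket post out of the wooden block and slide it into the upright tube of the counter holder, past the spring plunger in the tube's side, until its foot is pressed firmly onto the rubber buffer hidden inside; how deep the buffer sits is not known, so feel for it and do not force it. Leave the post standing upright in the tube, its panel parallel to the long side of the holder's base, and do not disturb the bell, the brass weight or the sweet carton.

Things in the scene. Friction and masses are not known exactly. Their poses are not given: they have to be found in the camera images.
- ticket_post: loose ticket post, 0.16 kg, 141 mm tall: upright steel rod 14 mm thick, foot chamfered 1.5 mm, a flat blank panel on top. Origin: centre of the foot's underside, z up the rod. Panel 12 mm thick (post's x), 66 mm wide (y), from z = 96 to 141 mm; under it a 20 mm collar (z = 90 to 96). Grip the panel across its thickness from above. Starts in the block, leaning 2 degrees at most.
- panel (a point): centre of the ticket post's panel, 118.5 mm above the foot on the rod's axis; axes as the post's
- block: fixed wooden block 90 x 70 x 65 mm (x, y, z); origin at the centre of its underside. A 15.5 mm hole, 55 mm deep, opens in the middle of its top and holds the ticket post at the start.
- holder: fixed counter holder: base plate 70 x 110 x 10 mm (x, y, z; y is the long side), origin at the centre of its underside; in its middle an upright aluminium tube, 38 mm outside, 16 mm bore, mouth 80 mm up. A spring plunger enters the tube from its +y side, centre 20 mm below the mouth; its knob ends up to 55 mm from the tube's axis. Let the knob alone: the rod pushes the plunger back.
- mouth (a point): centre of the tube's mouth, at its upper rim; z up along the bore, other axes as the holder's
- plunger (a joint): how far the plunger is pushed back out of the bore, m: 0 = free, its round nose 4.5 mm into the bore; about 0.0025 with the rod beside it; at most 0.006. Spring 5 N at 0, 1 N more per mm. Its nose meets the rod's foot about 16 mm below the mouth; riding over it takes about 7 to 10 N, then the rod slides with 1 to 8 N of friction.
- service_bell: loose counter bell, 79 mm wide, 64 mm tall, origin at the centre of its underside; to be left alone
- weight_0: loose brass scale weight, 38 mm wide, 34 mm tall, origin at the centre of its underside; to be left alone
- sweet_box_2: loose printed sweet carton, 35 x 120 x 50 mm (x, y, z), origin at the centre of its underside; to be left alone
- buffer_unit: the screw-in unit inside the foot of the tube that carries the rubber buffer; its origin is always the holder's origin and tells nothing of the buffer. The buffer (a 13 mm disc) gives way with 2.5 N per mm, at most 10 mm; over 18 N on it is too hard, 4 N or more is firm. Its face lies 38 to 58 mm below the mouth, different at every start and not to be seen: it can only be felt.

How it is judged:
On the way, in this order (a step that is already met when the one before it is completed fails the run):
1. the post's foot is lifted clear of the block's hole (z of ticket_post in the frame of block above 0.067 m), for 0.1 s.
2. the foot is in the bore and has ridden past the plunger, which bears on the rod (z of ticket_post in the frame of mouth below -0.026 m and horizontal distance between ticket_post and mouth below 0.005 m and value of joint plunger above 0.0008 m), for 0.1 s.
3. the foot is pressed firmly onto the buffer (contact force between ticket_post and buffer_unit above 4 N), for 0.1 s.
At the end, for the whole second after the job is handed in: Released and at rest: post upright in the tube (tilt < 0.09 rad, foot < 5 mm off the bore axis and > 36 mm below the mouth), plunger on the rod (back > 0.8 mm), foot still pressing the buffer (> 1 N), panel within 0.21 rad of parallel to the base's long side (contact force between ticket_post and buffer_unit above 1 N and value of joint plunger above 0.0008 m and horizontal distance between ticket_post and mouth below 0.005 m and z of ticket_post in the frame of mouth below -0.036 m and angle between ticket_post's own z axis and vertical below 0.09 rad and angle between the x axis of ticket_post and the x axis of holder, either way round below 0.21 rad and linear speed of ticket_post below 0.02 m/s); the robot touches nothing.
It fails at once if the post is forced onto the buffer with over 18 N (contact force between ticket_post and buffer_unit above 18 N).
It fails at once if the post is rammed or wedged in the tube: all contact forces between post and holder together over 45 N (contact force between ticket_post and holder above 45 N).
It fails at once if the bell is moved by over 20 mm (distance of service_bell from where it was at the start of the episode above 0.02 m).
It fails at once if the brass weight is moved by over 20 mm (distance of weight_0 from where it was at the start of the episode above 0.02 m).
It fails at once if the sweet carton is moved by over 20 mm (distance of sweet_box_2 from where it was at the start of the episode above 0.02 m).
It also fails if it takes over 67 s, if anything falls off the work surface, if the arm or the gripper's body presses on something with over 40 N, if the wrist force passes 120 N, or if a joint passes its speed limit or range.

## Robot

A 7-joint arm with a two-finger parallel gripper is mounted at the origin on a cart in front of the work surface, level with it; the furniture and walls round the work are solid. World frame = base frame: x ahead of the robot, y to its left, z up, the work surface at z = 0. Lengths are in m, angles in rad, forces in N, time in s.
With the tool pointing down it reaches from about 0.35 to 0.9 m from the base axis. Payload 8.1 kg.
Tool frame: the origin (TCP) lies at the very end of the fingers, on their centre line; the grasp point (between the pads) lies 19 mm behind it; z points along the fingers, y is the line along which they close (so a half turn about z gives the same grasp; the last joint's range is limited). The gripper opens to 85 mm and grips with 20 to 120 N. Pads are 22 mm wide; open, the fingers measure 114 mm over their backs; the gripper's body (76 mm by 85 mm) begins 54 mm behind the grasp point. The pads swing forward as they close: fully open they stand 13 mm farther back than shut.
Start: joints at [1.039, 0.434, 0.025, 1.573, -0.012, 1.134, -0.075], TCP at [0.26, -0.568, 0.231] pointing down, gripper open.
Joint ranges: [-2.62, 2.62], [-0.44, 2.09], [-1.27, 1.32], [0.08, 2.57], [-1.32, 4.46], [0.12, 2], [-2.74, 2.74]. Speed limits (rad/s): [2.22, 2.22, 3.01, 3.01, 3.14, 3.14, 3.14].

## Interface

Orientations are given as a unit quaternion [x, y, z, w].
In Python, from bench import ctrl, eyes gives the robot as it stands.
- The arm moves only by the tool send_rows, never from a script. Its argument "targets" is one flat list of numbers, 7 for each row, row after row: the shift along the tool's x, y, z in mm, then the turn, a rotation vector about the tool's x, y, z in degrees, then the opening, from -1 (shut) to 1 (fully open). In form: [x, y, z, rx, ry, rz, grip, x, y, z, rx, ry, rz, grip, ...]. A call has 1 to 8 rows; each row shifts and turns the commanded pose from where the row before left it, along the tool's axes as they then stand; what a row does not reach is not made up. A row lasts 1/12 s, in which the tool goes at most 41.7 mm and 7.16 degrees, less where a joint would pass 70% of its speed; a pose out of reach is approached as far as the arm can. A call is refused whole if a number of a shift passes 41.7 or a number of a turn 7.16, either way. A call with a gripper value outside its range is refused whole. The fingers move at their own pace and stop on an object; "newtons" is the grip in N (left out, the last holds). Time passes only in rows, so rows that do not move let the fingers close. It gives the time, the measured TCP pose, the force, the opening and the grip force at its end, in the units of the state.
- ctrl.sense(): the state, without advancing time (a new reading comes with each control period).
- eyes.camera(name): name is "scene" or "top" or "wrist"; returns a dict with "frame" (420x560x3 uint8, blue, green, red), "fx", "fy", "cx", "cy" (pixels), "cam_to_world" (4x4, takes a point from camera to world coordinates); the wrist camera has in their place "T_tool_cam" (4x4, takes a point from camera to tool coordinates, whose origin is the TCP and whose axes are the flange's). Camera axes: x right, y up, looking along -z (the intrinsics and any distortion apply to the point x, -y, -z); pixel columns grow to the right and rows downward; lengths in m; the calibration is good to about 2 mm. The wrist camera is an equidistant fisheye: a pixel r from the principal point sees the ray r / f radians off the axis. A picture is of the moment at which its call begins: read the wrist's pose just before it. There is no depth.
- ctrl.job_done(): hands the job in; it is judged then, once.
The state is a dict: "clock": time; "qpos": joint angles; "qd": joint speeds; "tau": joint torques, N m; "eef_pos": TCP position; "tcp_rot": TCP orientation; "contact_force": force on the tool from outside, world axes, zero at the start; "wrist_torque": the same for the moment, N m; "grip_width": opening from 0.0 (shut) to 1.0 (fully open); "grip_force": force on a finger pad.
Only numpy, scipy, OpenCV 4.12 (cv2) and the standard library are available. Lean on these libraries where they do the work, as an engineer would, in place of code of your own. Each camera call takes 0.05 s, during which the arm holds its last target. There are 200 camera calls.

## Working session

There is one attempt and no reset: what is moved stays moved. The work goes in short steps, Python scripts to look and compute and a tool call to move; the robot and the scene stay as the last step left them, time stands still between calls to the robot, and variables do not carry over. Pictures are saved under pics/ and viewed, at most 10 in all, crops included, and the job is handed in when it is done.

Besides the shell and the picture viewer there is one more tool, called after ">>>" by a JSON object that holds its "op" and its "data". send_rows: Moves the arm, as the interface text tells. Its arguments: {"type":"object","properties":{"targets":{"type":"array"},"newtons":{"type":"number"}},"required":["targets"]}

```bash
mkdir -p pics; ls
python3 - <<'E'
from bench import ctrl, eyes
import cv2,numpy as np
s=ctrl.sense(); print(s)
for n in ("scene","top"):
    c=eyes.camera(n); cv2.imwrite(f"pics/{n}0.png",c["frame"]); print(n,c["fx"],c["fy"],c["cx"],c["cy"],[k for k in c]); print(np.round(c["cam_to_world"],4).tolist())
E
```

```text
pics
{'clock': 0.0, 'qpos': array([ 1.03940591,  0.43526059,  0.02497973,  1.57413555, -0.01158758,
        1.13400805, -0.07505853]), 'qd': array([-0.00039693, -0.00086262,  0.00013373,  0.00046444, -0.00013265,
        0.00084735, -0.00073444]), 'tau': array([ 6.68320408e-04, -6.70450687e+01,  1.02588750e+00, -3.16209054e+01,
        1.55521027e-02,  1.25990709e-02, -4.65670826e-05]), 'eef_pos': array([ 0.25957492, -0.56796306,  0.23048783]), 'tcp_rot': array([ 9.77108056e-01,  2.12741985e-01, -2.57081514e-04, -7.92723883e-04]), 'contact_force': array([-0.15574863,  0.01032398, -0.38869119]), 'wrist_torque': array([-0.01207404, -0.02039727, -0.05413582]), 'grip_force': 0.0, 'grip_width': 0.9998457611143946}
scene 482.8661263040331 482.8661263040331 284.346578020644 220.48009704760867 ['frame', 'fx', 'fy', 'cx', 'cy', 'cam_to_world']
[[-0.7766, 0.3318, -0.5355, -0.0696], [-0.6298, -0.3866, 0.6737, 0.8536], [0.0165, 0.8605, 0.5092, 0.7201], [0.0, 0.0, 0.0, 1.0]]
top 488.8705443427237 488.8705443427237 280.5222432050353 214.15128069162873 ['frame', 'fx', 'fy', 'cx', 'cy', 'cam_to_world']
[[0.0101, 0.9934, -0.114, 0.4732], [-0.9999, 0.0101, -0.0003, 0.0426], [0.0009, 0.114, 0.9935, 1.0872], [0.0, 0.0, 0.0, 1.0]]
```

View pics/scene0.png

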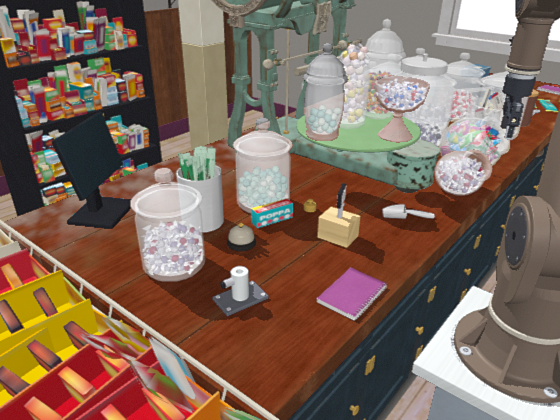

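View pics/top0.png

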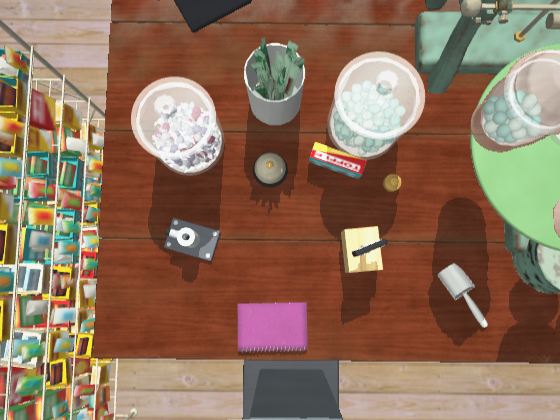

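The top view shows the block near (363,249) with the dark panel at (370,247), and the holder tube near (185,237). The bell is at (270,168), the carton at (338,158) and the weight at (392,183). I'll zoom in on the block and holder.

Run:
```python
import cv2,numpy as np
t=cv2.imread("pics/top0.png"); s=cv2.imread("pics/scene0.png")
z=lambda i,x,y,w,h:cv2.resize(i[y:y+h,x:x+w],(400,300),interpolation=cv2.INTER_CUBIC)
a=np.vstack([np.hstack([z(t,330,215,80,60),z(t,150,208,80,60)]),np.hstack([z(s,300,175,100,75),z(s,200,250,80,60)])])
cv2.imwrite("pics/crop0.png",a)
```

```text
(no output)
```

View pics/crop0.png

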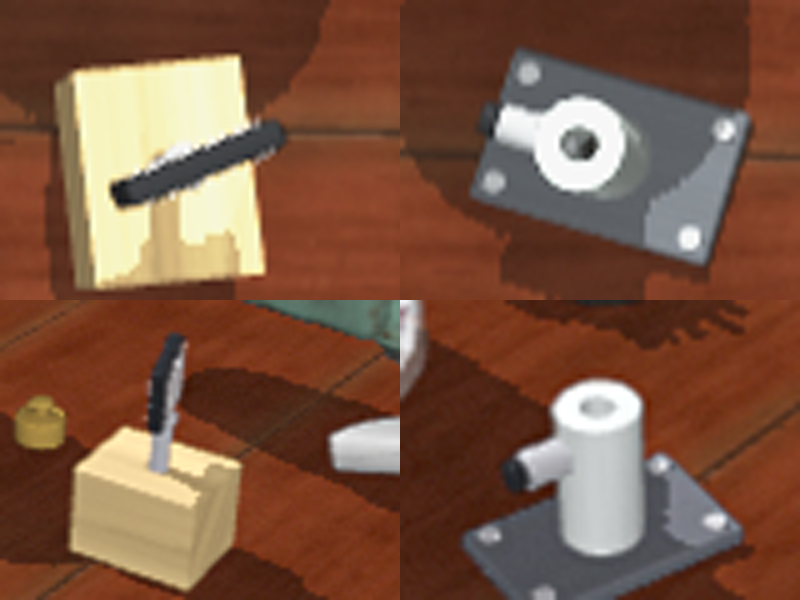

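The crop gives the panel's top edge from (115,193) to (280,130), the tube mouth at (580,143), and base corners at (517,50), (750,118), (708,265) and (470,192). The knob points toward (490,120).

```bash
cat > h.py <<'E'
import numpy as np
from scipy.spatial.transform import Rotation as R
K=(488.8705,488.8705,280.522,214.151)
C=np.array([[0.0101,0.9934,-0.114,0.4732],[-0.9999,0.0101,-0.0003,0.0426],[0.0009,0.114,0.9935,1.0872]])
def top(u,v,z):
    d=C[:,:3]@np.array([(u-K[2])/K[0],-(v-K[3])/K[1],-1]); o=C[:,3]
    return o+d*(z-o[2])/d[2]
def wrist_ray(c,s,u,v):
    "world origin and unit ray of wrist-camera pixel"
    a=np.array([(u-c["cx"])/c["fx"],(v-c["cy"])/c["fy"]]); r=np.hypot(*a)
    k=np.sin(r)/r if r>1e-9 else 1
    d=np.array([a[0]*k,-a[1]*k,-np.cos(r)])
    Rt=R.from_quat(s["tcp_rot"]).as_matrix(); T=np.array(c["T_tool_cam"])
    return s["eef_pos"]+Rt@T[:3,3], Rt@T[:3,:3]@d
def wrist_pix(c,s,p):
    Rt=R.from_quat(s["tcp_rot"]).as_matrix(); T=np.array(c["T_tool_cam"])
    q=T[:3,:3].T@(Rt.T@(np.asarray(p)-s["eef_pos"])-T[:3,3])
    n=np.hypot(q[0],q[1]); th=np.arctan2(n,-q[2])
    return c["cx"]+c["fx"]*th*q[0]/n, c["cy"]-c["fy"]*th*q[1]/n
E
python3 - <<'E'
from h import *
from bench import ctrl
f=lambda x,y,ox,oy,z:np.round(top(ox+x/5,oy+y/5,z),4)
a,b=f(115,193,330,215,.151),f(280,130,330,215,.151); print("panel",a,b,(a+b)/2,np.hypot(*(b-a)[:2]),np.degrees(np.arctan2(*(b-a)[1::-1])))
print("block top corners",[f(x,y,330,215,.065) for x,y in((72,72),(240,57),(264,272),(90,288))])
cs=[f(x-400,y,150,208,.01) for x,y in((517,50),(750,118),(708,265),(470,192))]; print("base",cs,np.mean(cs,0))
print("mouth",f(180,143,150,208,.08)); 
for i,j in((0,1),(3,2)):
    d=cs[i]-cs[j]; print("holder y dir deg",np.degrees(np.arctan2(d[1],d[0])),np.hypot(*d[:2]))
for p in((517,168),(270,168)): pass
print("bell",top(270,168,.06),"weight",top(392,183,.034),"carton",top(338,158,.05))
s=ctrl.sense(); print("tool R",R.from_quat(s["tcp_rot"]).as_matrix().round(3))
E
```

```text
panel [ 0.5062 -0.0963  0.151 ] [ 0.5309 -0.1597  0.151 ] [ 0.51855 -0.128    0.151  ] 0.06804153143485238 -68.71461387651495
block top corners [array([ 0.5597, -0.0914,  0.065 ]), array([ 0.5667, -0.1619,  0.065 ]), array([ 0.4771, -0.1708,  0.065 ]), array([ 0.4698, -0.0984,  0.065 ])]
base [array([0.5858, 0.2801, 0.01  ]), array([0.5567, 0.1762, 0.01  ]), array([0.4918, 0.193 , 0.01  ]), array([0.5228, 0.2986, 0.01  ])] [0.539275 0.236975 0.01    ]
mouth [0.5402 0.2374 0.08  ]
holder y dir deg 74.35366274031978 0.10789819275594938
holder y dir deg 73.63983910114696 0.1100561674782472
bell [0.69014936 0.06640432 0.06      ] weight [ 0.66503764 -0.19993329  0.034     ] carton [ 0.71579666 -0.08024011  0.05      ]
tool R [[ 0.909  0.416 -0.001]
 [ 0.416 -0.909  0.001]
 [-0.    -0.001 -1.   ]]
```

>>> {"op": "send_rows", "data": {"targets": [30, -21, -6, 0, 0, 0, 1, 30, -21, -6, 0, 0, 0, 1, 30, -21, -6, 0, 0, 0, 1, 30, -21, -6, 0, 0, 0, 1, 30, -21, -6, 0, 0, 0, 1, 30, -21, -6, 0, 0, 0, 1, 30, -21, -6, 0, 0, 0, 1]}}

```text
clock: 0.68
eef_pos: [0.3901, -0.3456, 0.2734]
tcp_rot: [0.977, 0.213, -0.0, -0.0]
contact_force: [1.0, -1.2, 0.5]
grip_width: 0.997
grip_force: 0.0
```

>>> {"op": "send_rows", "data": {"targets": [30, -21, 0, 0, 0, 0, 1, 30, -21, 0, 0, 0, 0, 1, 30, -21, 0, 0, 0, 0, 1, 30, -21, 0, 0, 0, 0, 1, 30, -21, 0, 0, 0, 0, 1, 30, -21, 0, 0, 0, 0, 1, 28, -19, 0, 0, 0, 0, 1, 0, 0, 0, 0, 0, 0, 1]}}

```text
clock: 1.35
eef_pos: [0.5215, -0.1212, 0.2731]
tcp_rot: [0.976, 0.217, 0.001, -0.002]
contact_force: [0.3, 0.1, 0.0]
grip_width: 1.001
grip_force: 0.0
```

>>> {"op": "send_rows", "data": {"targets": [0, 0, 0, 0, 0, -7, 1, 0, 0, 0, 0, 0, -7, 1, 0, 0, 0, 0, 0, -7, 1, 0, 0, 0, 0, 0, -7, 1, 0, 0, 0, 0, 0, -7, 1, 0, 0, 0, 0, 0, -7, 1, 0, 0, 0, 0, 0, -7, 1, 0, 0, 0, 0, 0, -7, 1]}}

```text
clock: 2.02
eef_pos: [0.5182, -0.1293, 0.2729]
tcp_rot: [0.761, 0.649, -0.0, -0.0]
contact_force: [-0.1, 0.3, 0.4]
grip_width: 1.004
grip_force: 0.0
```

>>> {"op": "send_rows", "data": {"targets": [0, 0, 0, 0, 0, -7, 1, 0, 0, 0, 0, 0, -7, 1, 0, 0, 0, 0, 0, -7, 1, 0, 0, 0, 0, 0, -7, 1, 0, 0, 0, 0, 0, -2.7, 1, 0, 0, 0, 0, 0, 0, 1, 0, 0, 0, 0, 0, 0, 1]}}

```text
clock: 2.6
eef_pos: [0.5183, -0.1294, 0.273]
tcp_rot: [0.565, 0.825, -0.0, -0.0]
contact_force: [-0.3, -0.6, 0.4]
grip_width: 1.003
grip_force: 0.0
```

Run:
```python
from h import *
from bench import ctrl, eyes
import cv2
s=ctrl.sense(); c=eyes.camera("wrist"); f=c["frame"].copy()
print(s["clock"],s["eef_pos"],s["qpos"].round(2),R.from_quat(s["tcp_rot"]).as_matrix().round(3),c["fx"],c["cx"],c["cy"],np.round(c["T_tool_cam"],3).tolist())
cv2.imwrite("pics/w1raw.png",f)
d=np.array([-.363,.932,0])*.033
for p in(np.r_[.5186,-.128,.151]+d,np.r_[.5186,-.128,.151]-d):
    u=wrist_pix(c,s,p); print(u); cv2.drawMarker(f,tuple(int(round(k)) for k in u),(0,0,255),1,8)
cv2.imwrite("pics/w1.png",f)
```

```text
2.6 [ 0.51832419 -0.12936982  0.27301323] [ 0.52  0.3  -0.48  1.7   0.15  1.18  0.37] [[-0.36   0.933 -0.001]
 [ 0.933  0.36   0.   ]
 [ 0.    -0.001 -1.   ]] 325.19226210127806 275.2431274148108 210.09255906133123 [[-0.001, 0.952, 0.308, 0.079], [1.0, 0.001, -0.0, 0.001], [-0.0, 0.308, -0.952, -0.142], [0.0, 0.0, 0.0, 1.0]]
(np.float64(274.8393063586533), np.float64(162.74660618060173))
(np.float64(275.1015074299428), np.float64(237.26248738254728))
```

View pics/w1.png

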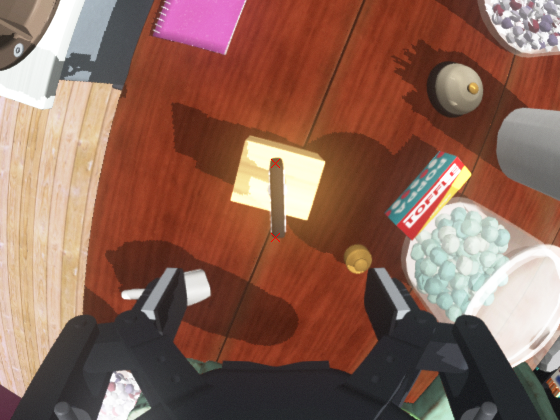

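The panel runs from (276,160) to (278,237) in the wrist image, on the predicted markers, so the alignment is good. I'll descend and grip.

>>> {"op": "send_rows", "data": {"targets": [0, 1, 30, 0, 0, 0, 0.5, 0, 0, 30, 0, 0, 0, 0.2, 0, 0, 30, 0, 0, 0, 0, 0, 0, 30, 0, 0, 0, 0, 0, 0, 25, 0, 0, 0, 0, 0, 0, 14, 0, 0, 0, 0, 0, 0, 0, 0, 0, 0, 0, 0, 0, 0, 0, 0, 0, 0], "newtons": 60}}

```text
clock: 3.32
eef_pos: [0.5192, -0.1286, 0.114]
tcp_rot: [0.565, 0.825, -0.0, -0.001]
contact_force: [0.5, -0.3, 0.9]
grip_width: 0.5
grip_force: 0.0
```

>>> {"op": "send_rows", "data": {"targets": [0, 0, 0, 0, 0, 0, -1, 0, 0, 0, 0, 0, 0, -1, 0, 0, 0, 0, 0, 0, -1, 0, 0, 0, 0, 0, 0, -1, 0, 0, 0, 0, 0, 0, -1, 0, 0, 0, 0, 0, 0, -1]}}

```text
clock: 3.82
eef_pos: [0.5204, -0.129, 0.1157]
tcp_rot: [0.565, 0.825, 0.0, 0.001]
contact_force: [-1.5, -0.8, 7.6]
grip_width: 0.132
grip_force: 58.6
```

>>> {"op": "send_rows", "data": {"targets": [0, 0, -3, 0, 0, 0, -1, 0, 0, -5, 0, 0, 0, -1, 0, 0, -10, 0, 0, 0, -1, 0, 0, -15, 0, 0, 0, -1, 0, 0, -20, 0, 0, 0, -1, 0, 0, -20, 0, 0, 0, -1, 0, 0, -20, 0, 0, 0, -1, 0, 0, -20, 0, 0, 0, -1]}}

```text
clock: 4.48
eef_pos: [0.5193, -0.1285, 0.2291]
tcp_rot: [0.564, 0.825, 0.0, 0.0]
contact_force: [-0.8, 0.3, -2.1]
grip_width: 0.132
grip_force: 58.6
```

>>> {"op": "send_rows", "data": {"targets": [0, 0, -10, 0, 0, 0, -1, 0, 0, -5, 0, 0, 0, -1, 0, 0, 0, 0, 0, 0, -1, 0, 0, 0, 0, 0, 0, -1]}}

```text
clock: 4.82
eef_pos: [0.5191, -0.1287, 0.2417]
tcp_rot: [0.565, 0.825, -0.0, -0.0]
contact_force: [-0.3, -0.6, -1.8]
grip_width: 0.133
grip_force: 58.8
```

Run:
```python
from bench import ctrl
from h import *
s=ctrl.sense(); M=R.from_quat(s["tcp_rot"]).as_matrix(); print(s["eef_pos"],M.round(3),s["contact_force"],s["wrist_torque"])
d=np.array([.5402,.2374,s["eef_pos"][2]])-s["eef_pos"]; print("tool-axes shift mm",M.T@d*1000, "x heading",np.degrees(np.arctan2(M[1,0],M[0,0])))
```

```text
[ 0.51909884 -0.12872265  0.24170736] [[-0.363  0.932 -0.001]
 [ 0.932  0.363  0.   ]
 [ 0.    -0.001 -1.   ]] [-0.27973556 -0.56159691 -1.84305933] [0.01341284 0.00592917 0.00806878]
tool-axes shift mm [ 3.33548594e+02  1.52434868e+02 -4.54848991e-03] x heading 111.26229926846493
```

>>> {"op": "send_rows", "data": {"targets": [12, 5, 0, 0, 0, 0, -1, 24, 11, 0, 0, 0, 0, -1, 28, 13, 0, 0, 0, 0, -1, 28, 13, 0, 0, 0, 0, -1, 28, 13, 0, 0, 0, 0, -1, 28, 13, 0, 0, 0, 0, -1, 28, 13, 0, 0, 0, 0, -1, 28, 13, 0, 0, 0, 0, -1]}}

```text
clock: 5.48
eef_pos: [0.5321, 0.0977, 0.2412]
tcp_rot: [0.564, 0.826, -0.001, -0.001]
contact_force: [0.4, -0.2, -2.1]
grip_width: 0.134
grip_force: 58.7
```

>>> {"op": "send_rows", "data": {"targets": [28, 13, 0, 0, 0, 0, -1, 28, 13, 0, 0, 0, 0, -1, 28, 13, 0, 0, 0, 0, -1, 24, 11, 0, 0, 0, 0, -1, 14, 6, 0, 0, 0, 0, -1, 8, 2, 0, 0, 0, 0, -1, 0, 0, 0, 0, 0, 4, -1, 0, 0, 0, 0, 0, 6, -1]}}

```text
clock: 6.15
eef_pos: [0.5391, 0.2381, 0.2411]
tcp_rot: [0.635, 0.773, -0.001, -0.001]
contact_force: [0.4, -0.8, -2.9]
grip_width: 0.132
grip_force: 58.7
```

>>> {"op": "send_rows", "data": {"targets": [0, 0, 0, 0, 0, 6, -1, 0, 0, 0, 0, 0, 6, -1, 0, 0, 0, 0, 0, 6, -1, 0, 0, 0, 0, 0, 5, -1, 0, 0, 0, 0, 0, 4.3, -1, 0, 0, 0, 0, 0, 0, -1, 0, 0, 0, 0, 0, 0, -1, 0, 0, 0, 0, 0, 0, -1]}}

```text
clock: 6.82
eef_pos: [0.5398, 0.2373, 0.2418]
tcp_rot: [0.798, 0.602, -0.0, 0.0]
contact_force: [0.7, 0.4, -3.0]
grip_width: 0.132
grip_force: 58.7
```

Run:
```python
from h import *
from bench import ctrl, eyes
import cv2
s=ctrl.sense(); M=R.from_quat(s["tcp_rot"]).as_matrix(); print(s["clock"],s["eef_pos"],M.round(4),np.degrees(np.arctan2(M[1,0],M[0,0])))
o=[]
c=eyes.camera("wrist"); f=c["frame"]; cv2.imwrite("pics/w2.png",f)
print("mouth pred",wrist_pix(c,s,[.5402,.2374,.08]))
ft=s["eef_pos"]-[0,0,.1057]; print("foot pred",wrist_pix(c,s,ft))
sc=eyes.camera("scene")["frame"]; tp=eyes.camera("top")["frame"]; cv2.imwrite("pics/s2.png",sc); cv2.imwrite("pics/t2.png",tp)
z=lambda i,x,y,w,h:cv2.resize(i[y:y+h,x:x+w],(400,300),interpolation=cv2.INTER_CUBIC)
cv2.imwrite("pics/c2.png",np.vstack([np.hstack([z(sc,190,210,112,84),z(tp,150,190,80,60)]),np.hstack([z(f,0,0,560,420),z(f,195,120,160,120)])]))
```

```text
6.8167 [0.53981159 0.23732736 0.24184575] [[ 2.740e-01  9.617e-01 -7.000e-04]
 [ 9.617e-01 -2.740e-01 -6.000e-04]
 [-7.000e-04 -5.000e-04 -1.000e+00]] 74.09715295252664
mouth pred (np.float64(274.7612226663958), np.float64(191.16044565855097))
foot pred (np.float64(274.19907938579024), np.float64(209.06405004616457))
```

View pics/c2.png

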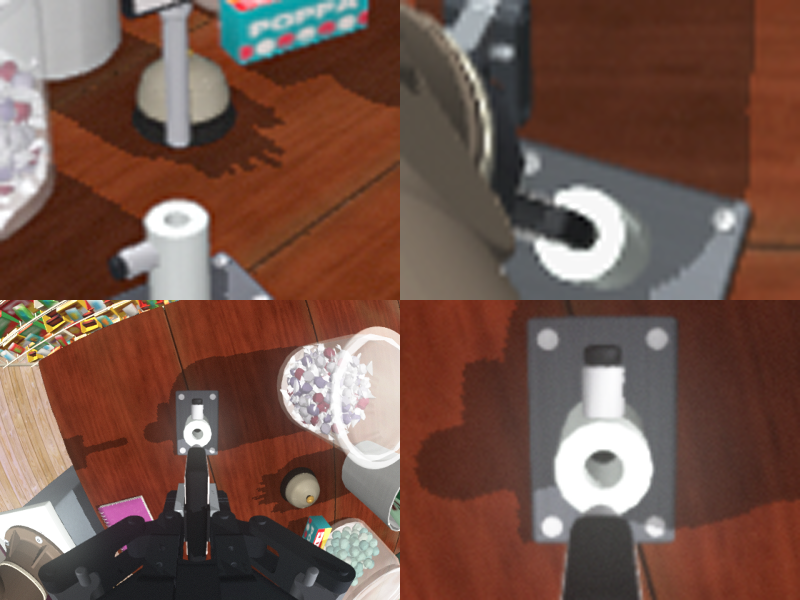

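The wrist crop shows the mouth at (604,464), which is image (276.6,185.6), and the base parallel to the panel. The scene crop shows the rod hanging nearly vertical, with its foot at (178,143). I'll quantify the offsets and the rod's lean.

Run:
```python
from h import *
from bench import ctrl, eyes
import cv2
s=ctrl.sense(); c=eyes.camera("wrist")
M=R.from_quat(s["tcp_rot"]).as_matrix()
o,d=wrist_ray(c,s,276.6,185.6); p=o+d*(.08-o[2])/d[2]; print("mouth wrist",p,"tool shift",M.T@(p-s["eef_pos"])*1000)
sc=eyes.camera("scene"); W=np.array(sc["cam_to_world"]); k=(sc["fx"],sc["cx"],sc["cy"])
def px(P):
    q=W[:3,:3].T@(np.asarray(P)-W[:3,3]); return np.array([k[1]+k[0]*q[0]/-q[2],k[2]-k[0]*q[1]/-q[2]])
e=s["eef_pos"]
print("pred foot",px(e-[0,0,.1057]),"pred rod z+60",px(e-[0,0,.0457]),"pred mouth top/wrist",px([.5402,.2374,.08]),px(p))
g=cv2.cvtColor(sc["frame"],cv2.COLOR_BGR2HSV)
f=sc["frame"].astype(float); L=[]
for v in range(214,254):
    row=f[v,225:256]; sat=row.max(1)-row.min(1)
    # subpixel: blueness relative to wood/bell
    b=(row[:,0]-row[:,2]); w=np.clip(b+15,0,None)*(row[:,0]>90); 
    L.append((v,round((w*np.arange(225,256)).sum()/max(w.sum(),1e-9),2),int((w>0).sum())))
print(L)
# mouth: bright ring
m=(f[262:300,220:262].min(2)>185); ys,xs=np.nonzero(m[:20]); print("bright top bbox",xs.min()+220,xs.max()+220,ys.min()+262)
```

```text
mouth wrist [0.54369393 0.24237598 0.08      ] tool shift [  5.75689757   2.21270284 162.12305514]
pred foot [240.17568905 249.19329617] pred rod z+60 [239.31092667 225.33747365] pred mouth top/wrist [240.90942432 270.33551282] [238.20095795 270.75102818]
[(214, np.float64(250.93), 12), (215, np.float64(250.95), 11), (216, np.float64(250.75), 10), (217, np.float64(250.78), 10), (218, np.float64(250.79), 10), (219, np.float64(250.68), 10), (220, np.float64(250.56), 10), (221, np.float64(250.54), 10), (222, np.float64(250.55), 10), (223, np.float64(250.35), 10), (224, np.float64(249.49), 10), (225, np.float64(247.37), 9), (226, np.float64(241.68), 11), (227, np.float64(239.06), 9), (228, np.float64(238.69), 7), (229, np.float64(238.84), 8), (230, np.float64(239.02), 7), (231, np.float64(238.98), 7), (232, np.float64(238.91), 7), (233, np.float64(238.95), 7), (234, np.float64(239.08), 8), (235, np.float64(239.11), 8), (236, np.float64(239.07), 7), (237, np.float64(239.14), 7), (238, np.float64(239.11), 7), (239, np.float64(239.18), 7), (240, np.float64(239.17), 7), (241, np.float64(239.24), 7), (242, np.float64(239.27), 7), (243, np.float64(239.34), 7), (244, np.float64(239.07), 7), (245, np.float64(238.96), 7), (246, np.float64(239.04), 7), (247, np.float64(239.04), 7), (248, np.float64(238.98), 7), (249, np.float64(239.05), 7), (250, np.float64(239.01), 5), (251, np.float64(0.0), 0), (252, np.float64(0.0), 0), (253, np.float64(0.0), 0)]
bright top bbox 224 247 266
```

>>> {"op": "send_rows", "data": {"targets": [0, 0, 15, 0, 0, 0, -1, 0, 0, 15, 0, 0, 0, -1, 0, 0, 8, 0, 0, 0, -1, 0, 0, 0, 0, 0, 0, -1, 0, 0, 0, 0, 0, 0, -1]}}

```text
clock: 7.48
eef_pos: [0.54, 0.2376, 0.2042]
tcp_rot: [0.799, 0.602, -0.0, -0.0]
contact_force: [1.4, -0.1, -0.5]
grip_width: 0.132
grip_force: 58.6
```

Run:
```python
from h import *
from bench import ctrl, eyes
import cv2
s=ctrl.sense(); e=s["eef_pos"]; print(s["clock"],e)
sc=eyes.camera("scene"); w=eyes.camera("wrist")["frame"]; cv2.imwrite("pics/s3.png",sc["frame"]); cv2.imwrite("pics/w3.png",w)
W=np.array(sc["cam_to_world"]); np.save("W.npy",W)
def px(P):
    q=W[:3,:3].T@(np.asarray(P)-W[:3,3]); return np.array([sc["cx"]+sc["fx"]*q[0]/-q[2],sc["cy"]-sc["fx"]*q[1]/-q[2]])
print("pred foot, +60, mouth(top), base",px(e-[0,0,.1057]),px(e-[0,0,.0457]),px([.541,.2383,.08]),px([.541,.2383,.01]))
z=lambda i,x,y,w,h:cv2.resize(i[y:y+h,x:x+w],(400,600),interpolation=cv2.INTER_CUBIC)
cv2.imwrite("pics/c3.png",np.hstack([z(sc["frame"],208,222,60,90),cv2.resize(w[120:240,195:355],(400,300),interpolation=cv2.INTER_CUBIC).repeat(1,0) if 0 else z(w,235,120,80,120)]))
```

```text
7.4833 [0.53997153 0.23758177 0.20422475]
pred foot, +60, mouth(top), base [240.68020917 263.58320175] [239.84660919 240.60107679] [240.36477265 270.38114801] [241.28076199 295.13405593]
```

View pics/c3.png

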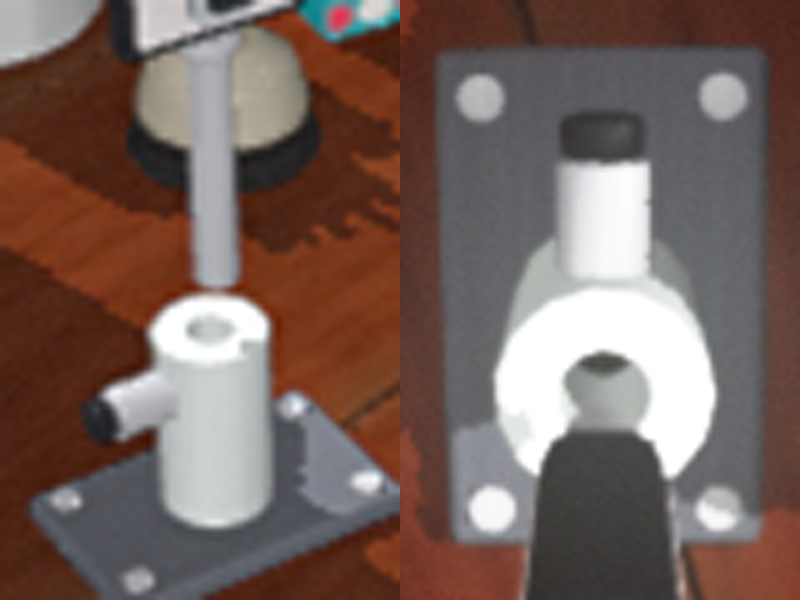

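The scene crop has the rod axis running from (212,60) to (215.5,280), about 1.4° off the tube axis, which runs from (210,329) to (216,490). The foot needs about 3 mm more along tool x. In the wrist crop the bore (607,390) lines up with the panel end (606), so tool y is fine. I'll correct the lean and the shift.

>>> {"op": "send_rows", "data": {"targets": [2.6, 0, 0, 0, -1.4, 0, -1, 3, 0, 0, 0, 0, 0, -1, 0, 0, 0, 0, 0, 0, -1, 0, 0, 0, 0, 0, 0, -1]}}

```text
clock: 7.92
eef_pos: [0.5418, 0.2435, 0.2046]
tcp_rot: [0.799, 0.602, -0.009, 0.007]
contact_force: [0.5, -0.6, -1.6]
grip_width: 0.132
grip_force: 58.7
```

Run:
```python
from h import *
from bench import ctrl, eyes
import cv2
s=ctrl.sense(); e=s["eef_pos"]; print(s["clock"],e,R.from_quat(s["tcp_rot"]).as_matrix().round(4).tolist())
f=eyes.camera("scene")["frame"]; w=eyes.camera("wrist")["frame"]
z=lambda i,x,y,w,h:cv2.resize(i[y:y+h,x:x+w],(400,600),interpolation=cv2.INTER_CUBIC)
cv2.imwrite("pics/c4.png",np.hstack([z(f,208,222,60,90),z(w,235,120,80,120)]))
```

```text
7.9167 [0.54176391 0.24350869 0.20461022] [[0.2756, 0.9613, -0.006], [0.961, -0.2756, -0.0226], [-0.0234, 0.0004, -0.9997]]
```

View pics/c4.png

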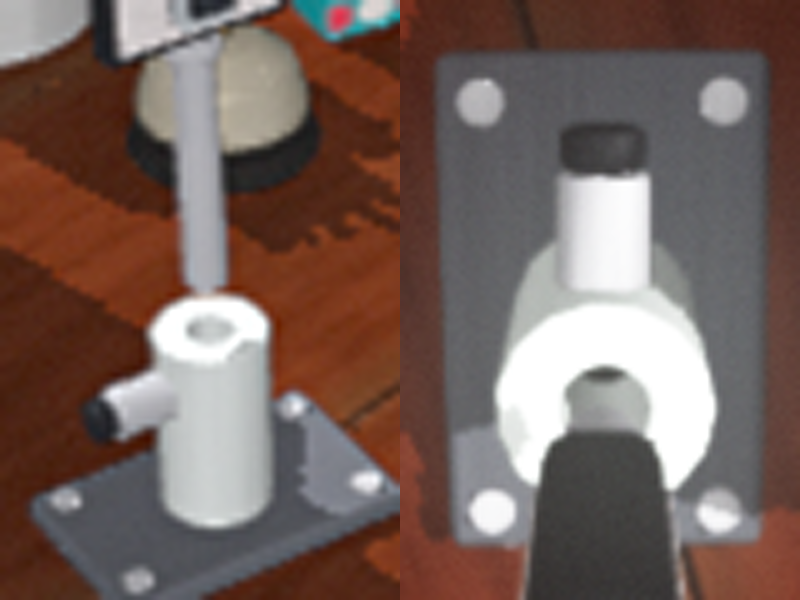

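The scene crop now shows the rod parallel to the tube, with the foot centre at x≈205 against about 208 for the bore axis, so I'll shift back 1 mm. Then I'll lower gently.

>>> {"op": "send_rows", "data": {"targets": [-1, 0, 0, 0, 0, 0, -1, 0.2, 0, 8, 0, 0, 0, -1, 0.1, 0, 5, 0, 0, 0, -1, 0, 0, 0, 0, 0, 0, -1]}}

```text
clock: 8.35
eef_pos: [0.5406, 0.2413, 0.1896]
tcp_rot: [0.799, 0.601, -0.011, 0.007]
contact_force: [-1.3, 1.0, -1.9]
grip_width: 0.133
grip_force: 58.7
```

>>> {"op": "send_rows", "data": {"targets": [0.1, 0, 2, 0, 0, 0, -1, 0, 0, 2, 0, 0, 0, -1, 0, 0, 0, 0, 0, 0, -1]}}

```text
clock: 8.6
eef_pos: [0.5412, 0.242, 0.1868]
tcp_rot: [0.799, 0.602, -0.01, 0.007]
contact_force: [-0.4, 0.2, -1.8]
grip_width: 0.132
grip_force: 58.7
```

>>> {"op": "send_rows", "data": {"targets": [0.1, 0, 2, 0, 0, 0, -1, 0, 0, 2, 0, 0, 0, -1, 0, 0, 0, 0, 0, 0, -1]}}

```text
clock: 8.85
eef_pos: [0.5412, 0.2419, 0.1828]
tcp_rot: [0.799, 0.602, -0.01, 0.007]
contact_force: [-0.2, 0.5, -1.5]
grip_width: 0.133
grip_force: 58.7
```

>>> {"op": "send_rows", "data": {"targets": [0.1, 0, 2, 0, 0, 0, -1, 0, 0, 2, 0, 0, 0, -1, 0, 0, 0, 0, 0, 0, -1]}}

```text
clock: 9.1
eef_pos: [0.5412, 0.2419, 0.1788]
tcp_rot: [0.799, 0.601, -0.01, 0.007]
contact_force: [0.5, -1.1, -1.9]
grip_width: 0.136
grip_force: 58.7
```

>>> {"op": "send_rows", "data": {"targets": [0.1, 0, 2, 0, 0, 0, -1, 0, 0, 2, 0, 0, 0, -1, 0, 0, 0, 0, 0, 0, -1]}}

```text
clock: 9.35
eef_pos: [0.5412, 0.2419, 0.1748]
tcp_rot: [0.799, 0.602, -0.01, 0.007]
contact_force: [0.5, 0.6, -1.8]
grip_width: 0.129
grip_force: 58.7
```

>>> {"op": "send_rows", "data": {"targets": [0.1, 0, 2, 0, 0, 0, -1, 0, 0, 1, 0, 0, 0, -1, 0, 0, 0, 0, 0, 0, -1]}}

```text
clock: 9.6
eef_pos: [0.5412, 0.242, 0.172]
tcp_rot: [0.799, 0.602, -0.01, 0.007]
contact_force: [-0.7, -0.6, -3.2]
grip_width: 0.134
grip_force: 58.7
```

>>> {"op": "send_rows", "data": {"targets": [0, 0, 1, 0, 0, 0, -1, 0, 0, 1, 0, 0, 0, -1, 0, 0, 0, 0, 0, 0, -1]}}

```text
clock: 9.85
eef_pos: [0.5413, 0.2419, 0.17]
tcp_rot: [0.799, 0.602, -0.01, 0.007]
contact_force: [-0.1, -0.0, -2.3]
grip_width: 0.133
grip_force: 58.7
```

>>> {"op": "send_rows", "data": {"targets": [0.1, 0, 1, 0, 0, 0, -1, 0, 0, 1, 0, 0, 0, -1, 0, 0, 0, 0, 0, 0, -1]}}

```text
clock: 10.1
eef_pos: [0.5414, 0.2419, 0.1682]
tcp_rot: [0.799, 0.601, -0.01, 0.008]
contact_force: [-0.1, -1.0, 0.2]
grip_width: 0.131
grip_force: 59.0
```

>>> {"op": "send_rows", "data": {"targets": [0, 0, 1, 0, 0, 0, -1, 0, 0, 1, 0, 0, 0, -1, 0, 0, 0, 0, 0, 0, -1]}}

```text
clock: 10.35
eef_pos: [0.5415, 0.2417, 0.1663]
tcp_rot: [0.799, 0.601, -0.01, 0.008]
contact_force: [-0.3, -1.9, 1.4]
grip_width: 0.135
grip_force: 59.2
```

>>> {"op": "send_rows", "data": {"targets": [0, 0, 1, 0, 0, 0, -1, 0, 0, 1, 0, 0, 0, -1, 0, 0, 0, 0, 0, 0, -1]}}

```text
clock: 10.6
eef_pos: [0.5416, 0.2417, 0.1644]
tcp_rot: [0.799, 0.601, -0.01, 0.008]
contact_force: [-0.3, -3.0, 3.3]
grip_width: 0.131
grip_force: 59.5
```

>>> {"op": "send_rows", "data": {"targets": [0, 0, 1, 0, 0, 0, -1, 0.1, 0, 1, 0, 0, 0, -1, 0, 0, 0, 0, 0, 0, -1]}}

```text
clock: 10.85
eef_pos: [0.5415, 0.2417, 0.162]
tcp_rot: [0.799, 0.601, -0.01, 0.008]
contact_force: [0.7, -2.0, 0.7]
grip_width: 0.134
grip_force: 59.0
```

>>> {"op": "send_rows", "data": {"targets": [0, 0, 1, 0, 0, 0, -1, 0, 0, 1, 0, 0, 0, -1, 0, 0, 0, 0, 0, 0, -1]}}

```text
clock: 11.1
eef_pos: [0.5413, 0.2417, 0.1598]
tcp_rot: [0.799, 0.601, -0.01, 0.007]
contact_force: [1.2, -1.9, -1.8]
grip_width: 0.138
grip_force: 58.8
```

>>> {"op": "send_rows", "data": {"targets": [0.1, 0, 1, 0, 0, 0, -1, 0, 0, 1, 0, 0, 0, -1, 0, 0, 0, 0, 0, 0, -1]}}

```text
clock: 11.35
eef_pos: [0.5413, 0.2418, 0.1579]
tcp_rot: [0.799, 0.602, -0.01, 0.007]
contact_force: [1.6, -3.8, -0.5]
grip_width: 0.131
grip_force: 58.9
```

>>> {"op": "send_rows", "data": {"targets": [0.1, 0, 1.5, 0, 0, 0, -1, 0, 0, 1.5, 0, 0, 0, -1, 0, 0, 1, 0, 0, 0, -1, 0, 0, 1, 0, 0, 0, -1, 0, 0, 0, 0, 0, 0, -1]}}

```text
clock: 11.77
eef_pos: [0.5412, 0.2418, 0.1528]
tcp_rot: [0.799, 0.601, -0.01, 0.007]
contact_force: [0.7, -2.7, -1.7]
grip_width: 0.135
grip_force: 58.8
```

>>> {"op": "send_rows", "data": {"targets": [0, 0, 1, 0, 0, 0, -1, 0.1, 0, 1, 0, 0, 0, -1, 0, 0, 1, 0, 0, 0, -1, 0, 0, 1, 0, 0, 0, -1, 0, 0, 0, 0, 0, 0, -1]}}

```text
clock: 12.18
eef_pos: [0.5413, 0.2419, 0.1489]
tcp_rot: [0.799, 0.602, -0.01, 0.007]
contact_force: [0.4, -4.0, -0.1]
grip_width: 0.132
grip_force: 58.9
```

>>> {"op": "send_rows", "data": {"targets": [0.1, 0, 1, 0, 0, 0, -1, 0, 0, 1, 0, 0, 0, -1, 0, 0, 0, 0, 0, 0, -1]}}

```text
clock: 12.43
eef_pos: [0.5413, 0.2419, 0.1469]
tcp_rot: [0.799, 0.602, -0.01, 0.007]
contact_force: [0.8, -4.1, 0.7]
grip_width: 0.129
grip_force: 58.9
```

>>> {"op": "send_rows", "data": {"targets": [0, 0, 1, 0, 0, 0, -1, 0, 0, 1, 0, 0, 0, -1, 0, 0, 0, 0, 0, 0, -1]}}

```text
clock: 12.68
eef_pos: [0.5414, 0.242, 0.1453]
tcp_rot: [0.799, 0.601, -0.01, 0.007]
contact_force: [0.5, -4.4, 3.9]
grip_width: 0.132
grip_force: 59.6
```

>>> {"op": "send_rows", "data": {"targets": [0, 0, 1, 0, 0, 0, -1, 0, 0, 0, 0, 0, 0, -1, 0, 0, 0, 0, 0, 0, -1]}}

```text
clock: 12.93
eef_pos: [0.5414, 0.242, 0.1444]
tcp_rot: [0.799, 0.601, -0.01, 0.007]
contact_force: [1.2, -4.0, 5.3]
grip_width: 0.132
grip_force: 59.7
```

>>> {"op": "send_rows", "data": {"targets": [0, 0, 0.7, 0, 0, 0, -1, 0, 0, 0, 0, 0, 0, -1, 0, 0, 0, 0, 0, 0, -1]}}

```text
clock: 13.18
eef_pos: [0.5415, 0.242, 0.1439]
tcp_rot: [0.799, 0.601, -0.01, 0.007]
contact_force: [-0.5, -3.8, 5.8]
grip_width: 0.131
grip_force: 60.0
```

>>> {"op": "send_rows", "data": {"targets": [0, 0, 0.8, 0, 0, 0, -1, 0, 0, 0, 0, 0, 0, -1, 0, 0, 0, 0, 0, 0, -1]}}

```text
clock: 13.43
eef_pos: [0.5415, 0.2421, 0.1433]
tcp_rot: [0.799, 0.601, -0.009, 0.007]
contact_force: [-0.8, -4.2, 8.6]
grip_width: 0.133
grip_force: 60.3
```

>>> {"op": "send_rows", "data": {"targets": [0, 0, 0.7, 0, 0, 0, -1, 0, 0, 0, 0, 0, 0, -1, 0, 0, 0, 0, 0, 0, -1, 0, 0, 0, 0, 0, 0, -1]}}

```text
clock: 13.77
eef_pos: [0.5415, 0.2421, 0.1428]
tcp_rot: [0.799, 0.602, -0.009, 0.008]
contact_force: [-2.2, -4.0, 10.0]
grip_width: 0.128
grip_force: 60.5
```

>>> {"op": "send_rows", "data": {"targets": [0, 0, -1, 0, 0, 0, -1, 0, 0, -0.5, 0, 0, 0, -1, 0, 0, 0, 0, 0, 0, -1, 0, 0, 0, 0, 0, 0, -1]}}

```text
clock: 14.1
eef_pos: [0.5414, 0.242, 0.1437]
tcp_rot: [0.799, 0.602, -0.01, 0.007]
contact_force: [-0.4, -3.7, 5.4]
grip_width: 0.134
grip_force: 59.7
```

>>> {"op": "send_rows", "data": {"targets": [0, 0, -0.7, 0, 0, 0, -1, 0, 0, 0, 0, 0, 0, -1, 0, 0, 0, 0, 0, 0, -1]}}

```text
clock: 14.35
eef_pos: [0.5413, 0.242, 0.1441]
tcp_rot: [0.799, 0.602, -0.01, 0.007]
contact_force: [-0.1, -3.8, 3.2]
grip_width: 0.133
grip_force: 59.4
```

>>> {"op": "send_rows", "data": {"targets": [0, 0, -0.5, 0, 0, 0, -1, 0, 0, 0, 0, 0, 0, -1, 0, 0, 0, 0, 0, 0, -1]}}

```text
clock: 14.6
eef_pos: [0.5412, 0.2419, 0.1446]
tcp_rot: [0.799, 0.602, -0.01, 0.007]
contact_force: [-0.4, -4.3, 1.1]
grip_width: 0.135
grip_force: 59.1
```

>>> {"op": "send_rows", "data": {"targets": [0, 0, 0, 0, 0, 0, -1, 0, 0, 0, 0, 0, 0, 0.3, 0, 0, 0, 0, 0, 0, 0.5, 0, 0, 0, 0, 0, 0, 0.5, 0, 0, 0, 0, 0, 0, 0.5], "newtons": 20}}

```text
clock: 15.02
eef_pos: [0.5412, 0.2429, 0.1448]
tcp_rot: [0.799, 0.602, -0.009, 0.007]
contact_force: [0.8, -0.3, -0.6]
grip_width: 0.696
grip_force: 0.0
```

>>> {"op": "send_rows", "data": {"targets": [0, 0, -5, 0, 0, 0, 0.5, 0, 0, -15, 0, 0, 0, 0.5, 0, 0, -25, 0, 0, 0, 0.5, 0, 0, -30, 0, 0, 0, 0.5, 0, 0, -30, 0, 0, 0, 0.5, 0, 0, -20, 0, 0, 0, 0.5, 0, 0, 0, 0, 0, 0, 0.5]}}

```text
clock: 15.6
eef_pos: [0.5438, 0.2468, 0.2751]
tcp_rot: [0.799, 0.602, -0.006, 0.008]
contact_force: [-0.0, 0.2, 0.2]
grip_width: 0.751
grip_force: 0.0
```

Run:
```python
from h import *
from bench import ctrl, eyes
import cv2
s=ctrl.sense(); print(s["clock"],s["eef_pos"],s["contact_force"],s["grip_width"])
f=eyes.camera("scene")["frame"]; w=eyes.camera("wrist")["frame"]; 
cv2.imwrite("pics/c5.png",np.hstack([cv2.resize(f[200:320,198:278],(400,600),interpolation=cv2.INTER_CUBIC),cv2.resize(w[100:280,215:335],(400,600),interpolation=cv2.INTER_CUBIC)]))
```

```text
15.6 [0.54383281 0.24682377 0.27510129] [-0.04785162  0.20694211  0.18259031] 0.7506546089637751
```

View pics/c5.png

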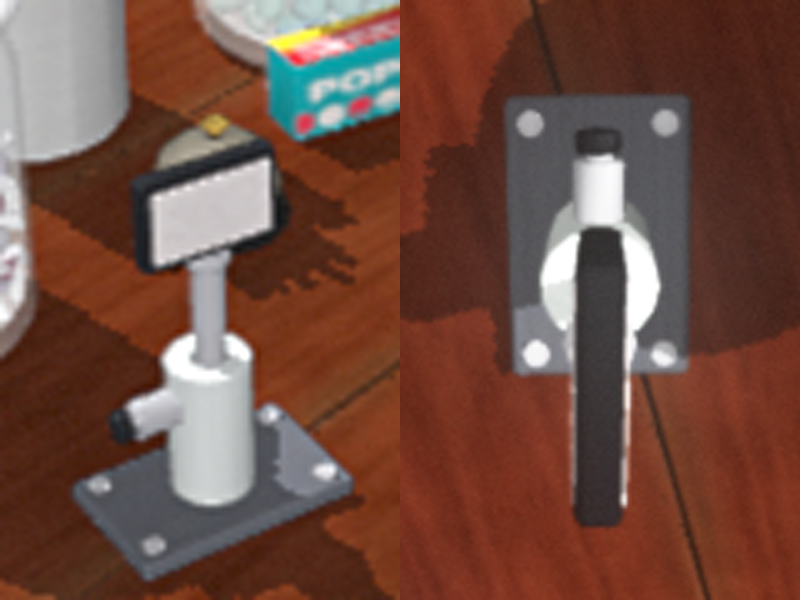

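The post stands upright in the tube (scene crop, rod at x≈208, mouth at y≈345). Its panel is parallel to the base's long side, and the gripper is clear. I'll hand it in.

```bash
python3 -c "
from bench import ctrl
print(ctrl.job_done())"
```

```text
the job is handed in; nothing more can be done
None
```

The post is in the holder tube, past the plunger and resting on what I felt as the buffer about 42 mm down (wrist force peaked near 10 N); it stands upright with its panel parallel to the base's long side, and the gripper never came near the bell, weight or carton. I handed the job in at about 16 s, and no verdict was returned.

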